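# Slide the coin tray past its spring pin and lock it home

### The arm

A 6-joint arm with a two-finger parallel gripper is mounted at the origin on the work surface. World frame = base frame: x ahead of the robot, y to its left, z up, the work surface at z = 0. Lengths are in m, angles in rad, forces in N, time in s.
With the tool pointing down it reaches from about 0.35 to 0.725 m from the base axis. Payload 6 kg.
Tool frame: the origin (TCP) lies midway between the tips of the shut fingers; the grasp point (between the pads) lies 19 mm behind it; z points along the fingers, y is the direction in which the jaws open and shut (so a half turn about z gives the same grasp; the last joint's range is limited). The gripper opens to 85 mm and grips with 20 to 120 N. Pads are 22 mm wide; open, the fingers measure 114 mm over their backs; the gripper's body (76 mm by 85 mm) begins 54 mm behind the grasp point. The pads swing forward as they close: fully open they stand 13 mm farther back than shut.
Start: joints at [0.334, 0.04, 0.085, 0, -1.615, -0.334], TCP at [0.6, 0, 0.231] pointing down, gripper open.
Joint ranges: [-2.56, 2.56], [-1.29, 2.01], [-1.08, 1.49], [-3.29, 1.98], [-2.81, -0.18], [-2.99, 2.99]. Speed limits (rad/s): [2.57, 2.57, 3.01, 3.14, 3.14, 3.14].

### API

Orientations are given as a unit quaternion [x, y, z, w].
In Python, from cell import r gives the robot as it stands.
- The arm moves only by the shell command python3 -m crank 'ROWS' [FORCE]. ROWS is JSON, a list of rows, each an object of numbers: "claw": the opening in per cent of the stroke, from 0 (shut) to 100 (fully open); "dx", "dy", "dz": the shift along the tool's x, y, z in m; "spin": the turn about the tool's z in rad. In form: [{"claw": .., "dx": .., "dy": .., "dz": .., "spin": ..}, ...]. A call has 1 to 8 rows; each row is the pose to reach, as a shift and turn from the pose commanded when the call began, along the tool's axes at that moment; what a row does not reach only later rows make up. A row lasts 1/10 s, in which the tool goes at most 50 mm and 8.59 degrees, less where a joint would pass 70% of its speed; a pose out of reach is approached as far as the arm can. A call with a gripper value outside its range is refused whole. The fingers move at their own pace and stop on an object; FORCE is the grip in N (left out, the last holds). Time passes only in rows, so rows that repeat a pose let the fingers close. It gives the time, the measured TCP pose, the force and the opening at its end, in the units of the state.
- r.get_obs(): the state, without advancing time (a new reading comes with each control period).
- r.get_image(name): name is "scene" or "side" or "wrist"; returns a dict with "color" (480x640x3 uint8, red, green, blue), "range_z" (480x640 float32, m along the optical axis (not along the pixel's ray), 0 where there is no reading), "vertical_fov" (degrees; the focal length in pixels is half the picture's height over the tangent of half this angle, whatever the lens; pixels are square), "cx", "cy" (the principal point, pixels), "cam_to_world" (4x4, takes a point from camera to world coordinates). Camera axes: x right, y up, looking along -z (the intrinsics and any distortion apply to the point x, -y, -z); pixel columns grow to the right and rows downward; lengths in m; the calibration is good to about 2 mm. A picture is of the moment at which its call begins.
- r.sign_off(): hands the job in, once; it reports no verdict.
The state is a dict: "clock": time; "joint_pos": joint angles; "qvel": joint speeds; "tau": joint torques, N m; "position": TCP position; "eef_rot": TCP orientation; "force": force on the tool from outside, world axes, zero at the start; "torque": the same for the moment, N m; "gripper_width": finger opening in m.
Only numpy, scipy, OpenCV 4.12 (cv2) and the standard library are available. Lean on these libraries where they do the work, as an engineer would, in place of code of your own. Each camera call takes 0.05 s, during which the arm holds its last target.

### The job

Push the white coin tray along its dock until it is fully home against the blue end stop. A brass spring pin stands up in its way: press the orange bar beside the channel to sink the pin, and hold it down while you push the tray over the pin from behind; then let go of everything, so that the pin springs up behind the tray and locks it in. Only press and push: do not lift or tip the tray, and leave the loose things on the counter where they are.

Things in the scene. Friction and masses are not known exactly. Their poses are not given: they have to be found in the camera images.
- dock: fixed dock, 305 mm long (x -185 to +120 mm), 152 mm wide (y -92 to +60 mm). Origin on the table under the brass lock pin; z up; +x is the way the tray slides home. A channel 93 mm wide (y -46.5 to +46.5 mm) runs along x, its floor 20 mm above the table; rails 5 mm thick on both sides rise to 30 mm. It is open at the -x end; at the +x end a blue stop, face at x = +101 mm, top at 55 mm. The press bar stands beside the channel on the -y side.
- tray: loose white open tray, 90 x 90 mm, 35 mm high, about 0.75 kg with three paper coin rolls lying in it (they are no higher than its walls); it lies on the channel floor, its top 55 mm above the table. Origin at the centre of its underside, axes as the dock's. It starts in front of the pin, its centre at x = -57 to -85 mm in the dock's frame; home, against the stop, its centre is at x = +56 mm and its rear wall 6 mm past the pin.
- catch (a joint): how far the spring catch is pressed down, in m: 0 = up, 0.015 = bottomed. The brass pin and the orange bar are one part that moves straight down. The pin (10 mm diameter, on the channel's centre line) stands 9 mm above the channel floor when up, and is clear of the tray from 0.0095 on; hold it at about 0.012. The spring pushes back with 1 N at the top, 2.7 N at the bottom. A tray lying over the pin also keeps it down; it springs up when the tray is past and the bar is let go.
- bar_top (a point): centre of the top face of the orange press bar, which is 115 mm long along the dock's x (x -175 to -60 mm), 26 mm wide (y -80.5 to -54.5 mm) and 12 mm thick; its top is 50 mm above the table when up, 38 mm when pressed 12 mm, 35 mm bottomed. It moves with the catch. A fingertip can slide along it while pressing, with another fingertip (or the other side of the same one) behind the tray's rear wall.
- coin_roll: bystander: loose paper coin roll standing upright, 27 mm diameter, 78 mm tall; origin at the centre of its foot
- capsule: bystander: loose clear coin capsule lying flat, 46 mm diameter, 9 mm high; origin at the centre of its underside
- loupe: bystander: loose green loupe standing on the counter, 38 mm diameter, 38 mm high; origin at the centre of its underside
Things that resemble listed ones, but are neither listed nor needed, are in the scene too. What is meant by the tray is not green or turquoise, and is the larger of those in its own colour.

How it is judged:
By the outcome, as a careful person would: the job done as asked, in the order asked, and still so for the second after the job is handed in, with the robot touching nothing.
It also fails if it takes over 48 s, if anything falls off the work surface, if the arm or the gripper's body presses on something with over 40 N, if the wrist force passes 120 N, or if a joint passes its speed limit or range.

## Working session

There is one attempt and no reset: what is moved stays moved. The work goes in short steps, Python scripts to look and compute and a shell command to move; the robot and the scene stay as the last step left them, time stands still between calls to the robot, and variables do not carry over. Pictures are saved under pics/ and viewed, and the job is handed in when it is done.

```bash
mkdir -p pics; ls
cat > h.py <<'E'
import numpy as np,cv2
from cell import r
def grab(n,fn):
    d=r.get_image(n); cv2.imwrite('pics/'+fn+'.png',d['color'][:,:,::-1]); np.savez('pics/'+fn+'.npz',**{k:v for k,v in d.items()})
    return d
def world(d,u,v,z=None):
    f=240/np.tan(np.radians(float(d['vertical_fov']))/2)
    T=np.array(d['cam_to_world']); ray=np.array([(u-d['cx'])/f,-(v-d['cy'])/f,-1.])
    if z is None:
        p=ray*d['range_z'][int(v),int(u)]; return T[:3,:3]@p+T[:3,3]
    w=T[:3,:3]@ray; return T[:3,3]+w*(z-T[2,3])/w[2]
E
python3 - <<'E'
from h import *
for n in('scene','side','wrist'):
    d=grab(n,n+'0'); print(n,{k:v for k,v in d.items() if k not in('color','range_z')})
print(r.get_obs())
E
```

```text
pics
scene {'vertical_fov': 42.01278232773852, 'cx': 320.3000707969171, 'cy': 238.4354893719873, 'cam_to_world': array([[ 0.59833543, -0.41149589,  0.68750698,  1.32981456],
       [ 0.8010996 ,  0.32361794, -0.50349863, -0.56407739],
       [-0.01530197,  0.85202263,  0.52328127,  0.65609732],
       [ 0.        ,  0.        ,  0.        ,  1.        ]])}
side {'vertical_fov': 42.883445961395005, 'cx': 320.42030123198447, 'cy': 238.87413995547553, 'cam_to_world': array([[-0.95467864,  0.14423272, -0.26035672,  0.29818124],
       [-0.29716293, -0.51131985,  0.80637845,  0.76021749],
       [-0.0168194 ,  0.84720065,  0.53100675,  0.56774742],
       [ 0.        ,  0.        ,  0.        ,  1.        ]])}
wrist {'vertical_fov': 62.418730097572585, 'cx': 316.00955006812916, 'cy': 238.78075169445705, 'cam_to_world': array([[-9.99999400e-01,  2.25079745e-04,  1.07199782e-03,
         5.99916884e-01],
       [-5.60820443e-04, -9.45865822e-01, -3.24557440e-01,
        -8.41610330e-02],
       [ 9.40914792e-04, -3.24557847e-01,  9.45865381e-01,
         3.73489162e-01],
       [ 0.00000000e+00,  0.00000000e+00,  0.00000000e+00,
         1.00000000e+00]])}
{'clock': 0.15, 'joint_pos': array([ 3.33694551e-01,  4.07138292e-02,  8.40955348e-02, -3.43233079e-04,
       -1.61551421e+00, -3.33728749e-01]), 'qvel': array([-0.00105568, -0.00148329,  0.00359026,  0.00142201, -0.00036584,
        0.00012097]), 'tau': array([-1.71928452e-03, -3.68610263e+01,  3.47691929e+01,  6.93625420e+00,
       -4.38957781e-03, -4.53315295e-06]), 'position': array([5.99759810e-01, 6.54728370e-05, 2.30514724e-01]), 'eef_rot': array([-7.07099866e-01,  7.07113360e-01,  4.45865921e-04, -5.26253454e-04]), 'force': array([ 0.06350156, -0.48868404,  0.0061991 ]), 'torque': array([ 0.02035526, -0.0330424 ,  0.01340412]), 'gripper_width': 0.08512147860772333}
```

View pics/scene0.png

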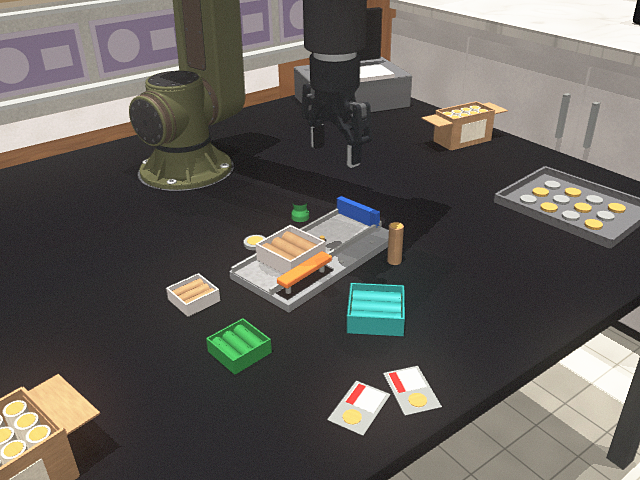

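View pics/side0.png

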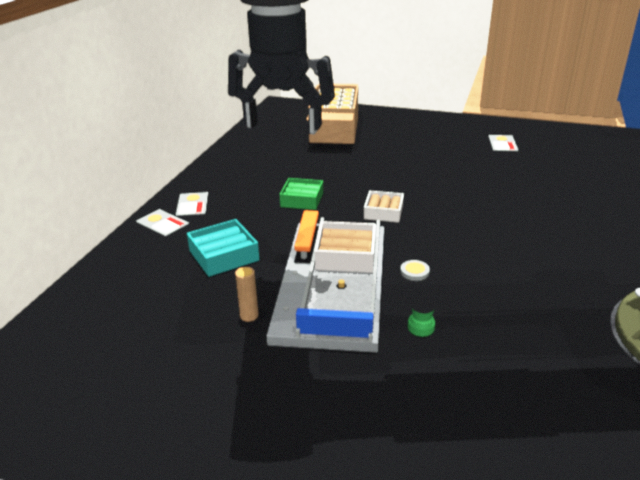

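View pics/wrist0.png

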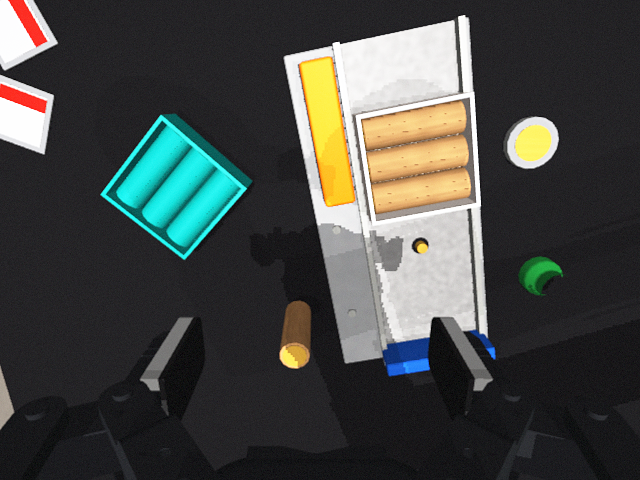

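The dock has the larger white tray, in the scene view at (290,248). The small white tray at (193,294) and the green and turquoise ones are lookalikes. I'll confirm this in an enlarged crop.

Run:
```python
import cv2
a=cv2.imread('pics/wrist0.png'); cv2.imwrite('pics/wc0.png',cv2.resize(a[5:385,270:510],None,fx=1.58*2/2,fy=1.58,interpolation=cv2.INTER_CUBIC))
cv2.imwrite('pics/wc1.png',cv2.resize(a[5:225,275:500],None,fx=2.7,fy=2.7,interpolation=cv2.INTER_CUBIC))
s=cv2.imread('pics/scene0.png'); cv2.imwrite('pics/sc0.png',cv2.resize(s[190:330,150:420],None,fx=2.9,fy=2.9,interpolation=cv2.INTER_CUBIC))
```

```text
(no output)
```

View pics/wc1.png

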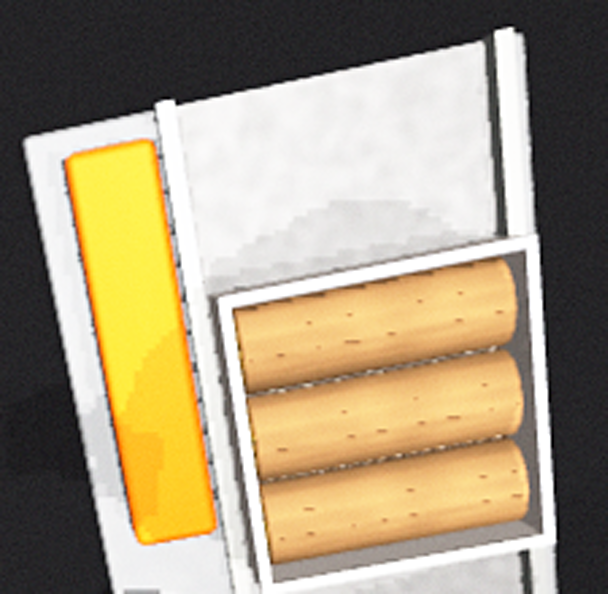

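View pics/sc0.png

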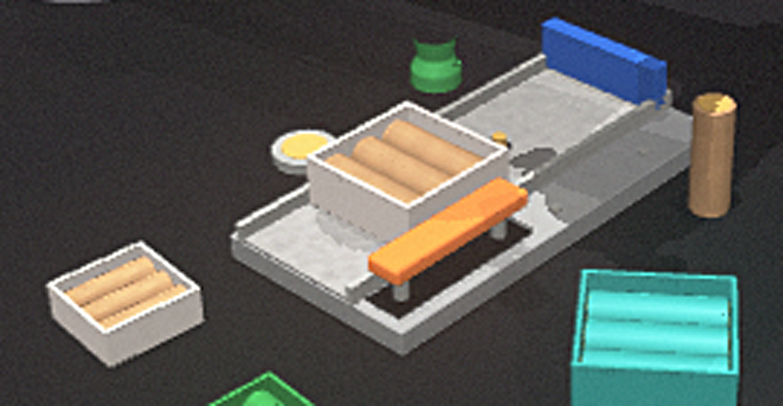

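The crop confirms the target: the dock tray is the larger white one, and its wrist-view top corners run from (356,117) to (480,205). The orange bar spans (299,63) to (354,201) and the pin is at (421,247).

```bash
cat >> h.py <<'E'
def fit(P,Q): # 2D rigid P(dock)->Q(world)
    P=np.array(P);Q=np.array(Q);p=P.mean(0);q=Q.mean(0);A=P-p;B=Q-q
    th=np.arctan2((A[:,0]*B[:,1]-A[:,1]*B[:,0]).sum(),(A*B).sum())
    R=np.array([[np.cos(th),-np.sin(th)],[np.sin(th),np.cos(th)]]);t=q-R@p
    return th,t,(P@R.T+t-Q)
E
python3 - <<'E'
from h import *
d=dict(np.load('pics/wrist0.npz'))
bar=[(299.4,63.1),(332.4,56.9),(353.9,201.3),(326.9,206.9)]
tr=[(355.7,116.9),(473.9,92.8),(479.8,205),(373.1,223.5)]
B=np.array([world(d,*p,z=.05) for p in bar]);T=np.array([world(d,*p,z=.055) for p in tr]);pin=world(d,421,245,z=.029)
base=[(288,56),(466,17)]
print(B,[np.linalg.norm(B[i]-B[i-1]) for i in range(4)]);print(T,[np.linalg.norm(T[i]-T[i-1]) for i in range(4)]);print(pin)
for p in [(325,130),(420,150),(420,290),(400,60)]: print(p,world(d,*p))
bd=[(-.175,-.0805),(-.175,-.0545),(-.06,-.0545),(-.06,-.0805)]
th,t,e=fit(bd+[(0,0)],[*B[:,:2],pin[:2]]);print('dock',np.degrees(th),t,e.round(4).tolist())
R=np.array([[np.cos(th),-np.sin(th)],[np.sin(th),np.cos(th)]])
print('tray in dock',((T[:,:2]-t)@R).round(4).tolist(),((T[:,:2]-t)@R).mean(0))
# check w side/scene ranges by 3D of pin etc
for n,pt in(('side',(341,284)),('scene',(323,239))):
    dd=dict(np.load(f'pics/{n}0.npz')); print(n,world(dd,*pt,z=.029))
E
```

```text
[[ 0.61207361 -0.11232713  0.05      ]
 [ 0.58740566 -0.11658628  0.05      ]
 [ 0.56788228 -0.00630664  0.05      ]
 [ 0.59041642 -0.00148135  0.05      ]] [np.float64(0.11294166468890297), np.float64(0.02503293626005358), np.float64(0.11199446782783526), np.float64(0.023044972534115176)]
[[ 0.56909363 -0.07396132  0.055     ]
 [ 0.48043841 -0.09140472  0.055     ]
 [ 0.46425539 -0.00441469  0.055     ]
 [ 0.55166413  0.01155721  0.055     ]] [np.float64(0.08727660718432413), np.float64(0.09035497179892273), np.float64(0.08848250918211718), np.float64(0.08885599821294428)]
[0.50244802 0.04010087 0.029     ]
(325, 130) [ 0.59249827 -0.06387893  0.04959339]
(420, 150) [ 0.51534267 -0.0480796   0.04667   ]
(420, 290) [0.49657212 0.09096447 0.01922305]
(400, 60) [ 0.530951   -0.11732947  0.01985861]
dock 100.96943203016347 [0.50114503 0.042687  ] [[0.0014, -0.0015], [0.0005, -0.0022], [-0.0018, 0.0005], [0.0012, 0.0006], [-0.0013, 0.0026]]
tray in dock [[-0.1274, -0.0445], [-0.1277, 0.0458], [-0.0392, 0.0452], [-0.0402, -0.0437]] [-0.08363594  0.00070979]
side [0.4954559  0.05417482 0.029     ]
scene [0.51076093 0.0421413  0.029     ]
```

```bash
python3 -m crank '[{"claw":68,"dx":0.03,"dy":0.013,"dz":0.02,"spin":-0.1},{"claw":68,"dx":0.06,"dy":0.026,"dz":0.04,"spin":-0.19},{"claw":68,"dx":0.095,"dy":0.041,"dz":0.065,"spin":-0.191},{"claw":68,"dx":0.095,"dy":0.041,"dz":0.075,"spin":-0.191},{"claw":68,"dx":0.095,"dy":0.041,"dz":0.08,"spin":-0.191},{"claw":68,"dx":0.095,"dy":0.041,"dz":0.08,"spin":-0.191},{"claw":68,"dx":0.095,"dy":0.041,"dz":0.08,"spin":-0.191}]'
python3 - <<'E'
from h import *
d=grab('wrist','wrist1');grab('side','side1');grab('scene','scene1')
print(d['cam_to_world'])
E
```

```text
clock: 0.85
position: [0.5597, -0.0943, 0.1521]
eef_rot: [0.772, -0.636, 0.0, -0.0]
force: [0.1, 0.2, 0.5]
gripper_width: 0.0577
[[-0.98151966  0.18149931  0.0606396   0.57549781]
 [-0.19135535 -0.92840175 -0.31851739 -0.17699131]
 [-0.00151278 -0.32423479  0.94597543  0.29523265]
 [ 0.          0.          0.          1.        ]]
```

View pics/wrist1.png

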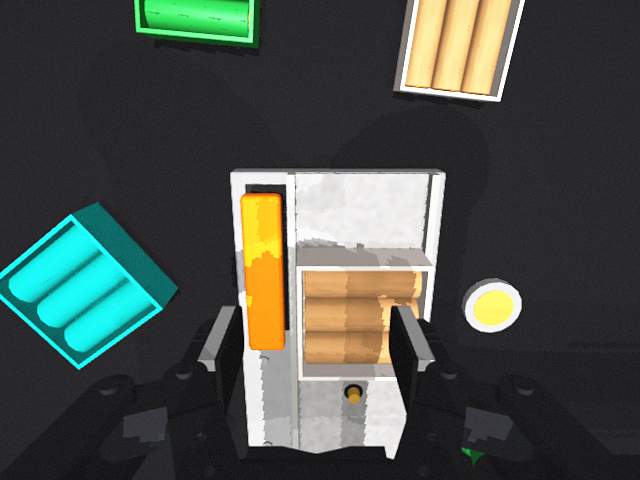

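View pics/side1.png

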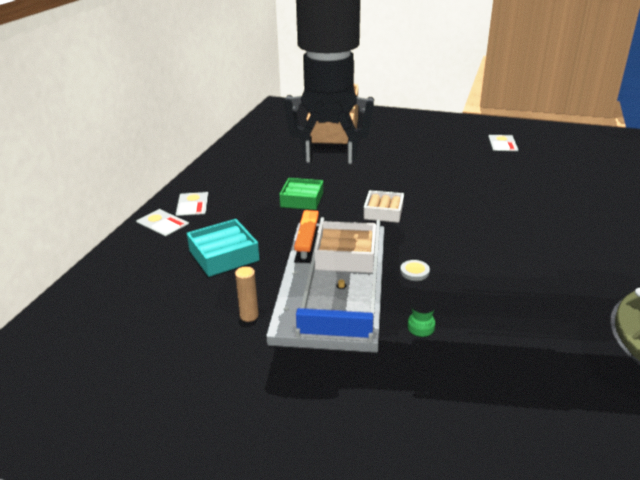

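View pics/scene1.png

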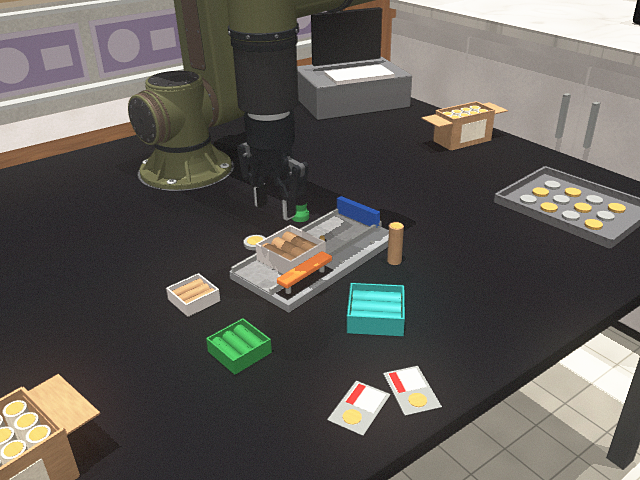

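The dock lies almost straight in the wrist view. The bar spans (243,194) to (284,349), the tray's rear top edge runs (296,268) to (433,265), and the pin is at (354,393).

Run:
```python
from h import *
d=dict(np.load('pics/wrist1.npz'))
a=cv2.imread('pics/wrist1.png'); cv2.imwrite('pics/wc2.png',cv2.resize(a[160:410,220:460],None,fx=2.4,fy=2.4,interpolation=cv2.INTER_CUBIC))
bar=[(242.5,195),(281,194),(285,349),(250,349.5)]
tr=[(297,269),(433,265.5),(430,379),(300,380)]
B=np.array([world(d,*p,z=.05) for p in bar]);T=np.array([world(d,*p,z=.055) for p in tr]);pin=world(d,354,391,z=.029)
bd=[(-.175,-.0805),(-.175,-.0545),(-.06,-.0545),(-.06,-.0805)]
th,t,e=fit(bd+[(0,0)],[*B[:,:2],pin[:2]]);print('dock',np.degrees(th),t,e.round(4).tolist())
R=np.array([[np.cos(th),-np.sin(th)],[np.sin(th),np.cos(th)]])
print('tray in dock',((T[:,:2]-t)@R).round(4).tolist(),((T[:,:2]-t)@R).mean(0))
print('tcp dock',(r.get_obs()['position'][:2]-t)@R, r.get_obs()['position'])
for p in[(231,170),(444,170)]: w=world(d,*p); print('corner',w,(w[:2]-t)@R, (world(d,*p,z=.02)[:2]-t)@R)
# fingertips
for p in[(221,330),(403,330),(424,325),(215,345),(425,345)]: w=world(d,*p); print('tip',w,(w[:2]-t)@R)
for n in ('wrist0',):
  dd=dict(np.load(f'pics/{n}.npz')); w=world(dd,295,345); print('roll',w,(w[:2]-t)@R)
```

```text
dock 101.19128946736913 [0.50015668 0.04029116] [[0.0022, -0.0016], [0.0005, -0.0013], [-0.0004, -0.0006], [0.0003, -0.0009], [-0.0026, 0.0044]]
tray in dock [[-0.1244, -0.0449], [-0.1267, 0.0444], [-0.0372, 0.0505], [-0.0364, -0.0443]] [-0.08118954  0.00140447]
tcp dock [-0.14362323 -0.03217197] [ 0.55959204 -0.09435692  0.15209316]
corner [ 6.28875196e-01 -1.18648688e-01  5.73124940e-04] [-0.18089991 -0.09542301] [-0.18399027 -0.09122421]
corner [ 4.73403917e-01 -1.48833576e-01 -4.38273683e-04] [-0.18033615  0.06295037] [-0.18361525  0.05640509]
tip [ 0.59328421 -0.0996518   0.17873388] [-0.15535657 -0.06419582]
tip [ 0.53305101 -0.11154235  0.17887385] [-0.15533064 -0.00280019]
tip [ 0.5226873  -0.10971734  0.16944782] [-0.1515289   0.00701224]
tip [ 0.59335602 -0.09892227  0.18645472] [-0.15465485 -0.06440785]
tip [ 0.52814093 -0.11272474  0.18794171] [-0.15553758  0.00224601]
roll [0.61768713 0.11380144 0.07942836] [ 0.04930154 -0.12956282]
```

View pics/wc2.png

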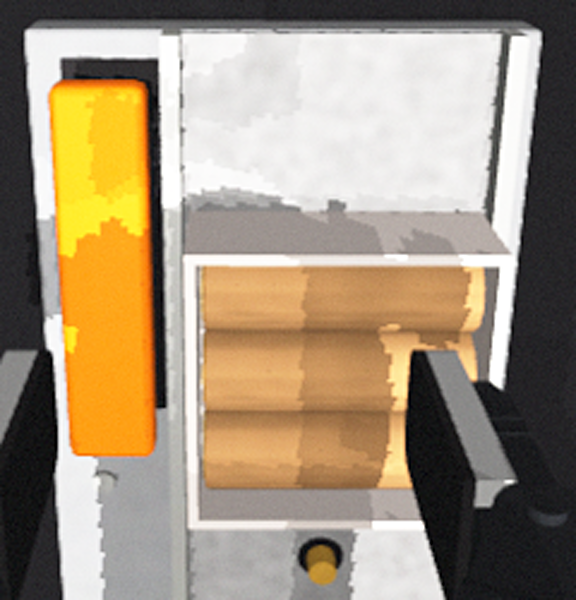

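Run:
```python
from h import *
d=dict(np.load('pics/wrist1.npz'))
z=d['range_z']
for u in (216,222,228,234,396,402,408,414):
    for v in range(300,330,3):
        w=world(d,u,v)
        if w[2]>.1: print(u,v,w.round(4)); break
```

```text
216 318 [ 0.5982 -0.094   0.1629]
222 309 [ 0.5961 -0.0992  0.1645]
228 306 [ 0.5944 -0.0995  0.1622]
234 306 [ 0.5923 -0.0995  0.1614]
396 306 [ 0.5319 -0.1112  0.1612]
402 306 [ 0.5299 -0.112   0.1618]
408 306 [ 0.5276 -0.1122  0.1615]
414 315 [ 0.5272 -0.1128  0.1691]
```

```bash
python3 -m crank '[{"claw":68,"dx":0.004,"dz":0.04},{"claw":68,"dx":0.004,"dz":0.08},{"claw":68,"dx":0.004,"dz":0.095},{"claw":68,"dx":0.004,"dz":0.1},{"claw":68,"dx":0.004,"dz":0.1}]'
python3 - <<'E'
from h import *
grab('wrist','wrist2');grab('side','side2')
print(r.get_obs()['force'],r.get_obs()['position'])
E
```

```text
[ 0.13528704 -0.52932384 -0.51189347] [ 0.55936683 -0.0945248   0.15178786]schema error: expected keys claw, dx, dy, dz, spin
```

View pics/wrist2.png

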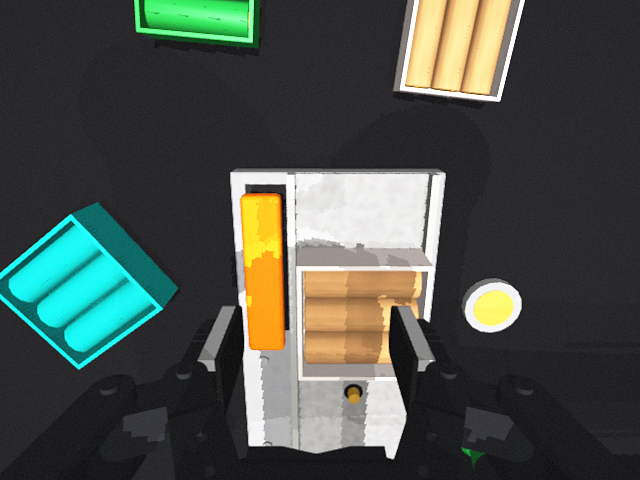

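View pics/side2.png

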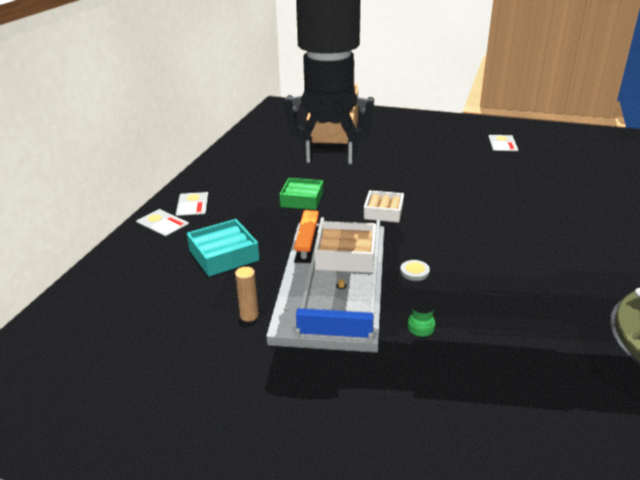

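All five keys are required in every row. The arm did not move, so I'm resending the full rows.

```bash
python3 -m crank '[{"claw":68,"dx":0.004,"dy":0,"dz":0.04,"spin":0},{"claw":68,"dx":0.004,"dy":0,"dz":0.08,"spin":0},{"claw":68,"dx":0.004,"dy":0,"dz":0.09,"spin":0},{"claw":68,"dx":0.004,"dy":0,"dz":0.095,"spin":0},{"claw":68,"dx":0.004,"dy":0,"dz":0.095,"spin":0}]'
python3 - <<'E'
from h import *
grab('wrist','wrist3');grab('side','side3')
print(r.get_obs()['force'],r.get_obs()['position'])
E
```

```text
clock: 1.6
position: [0.5605, -0.0989, 0.0576]
eef_rot: [0.771, -0.636, 0.001, -0.0]
force: [-0.3, 0.0, 0.6]
gripper_width: 0.0579
[-0.56949277 -0.22787343 -0.10254844] [ 0.56105006 -0.0989127   0.05866319]
```

View pics/wrist3.png

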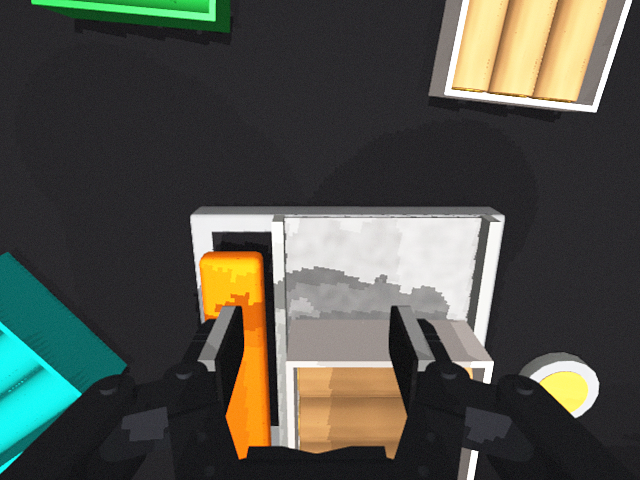

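View pics/side3.png

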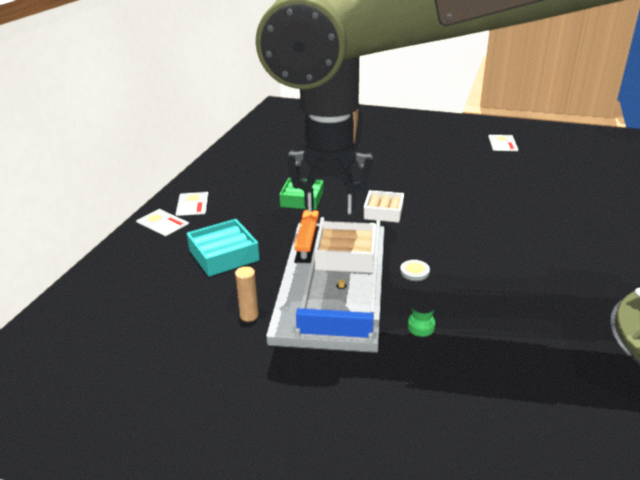

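The fingers hover with the left tip over the bar at (225,335) and the right tip near the tray's rear wall, whose top edge runs (286,362) to (492,360). I'll measure the gap.

Run:
```python
from h import *
d=dict(np.load('pics/wrist3.npz'))
a=cv2.imread('pics/wrist3.png'); cv2.imwrite('pics/wc3.png',cv2.resize(a[200:440,180:510],None,fx=2.4,fy=2.4,interpolation=cv2.INTER_CUBIC))
th=np.radians(101.1);t=np.array([.5005,.0412]);R=np.array([[np.cos(th),-np.sin(th)],[np.sin(th),np.cos(th)]])
D=lambda w:np.r_[(w[:2]-t)@R,w[2]].round(4)
print('tcp',D(r.get_obs()['position']))
for p in[(288,363),(490,360)]: print('rear',D(world(d,*p,z=.055)))
for p in[(201,254),(262,253)]: print('bar end',D(world(d,*p,z=.05)))
print('pushers', [ (u,v,D(world(d,u,v)).tolist()) for u in(228,236,396,404,412) for v in (308,318,330,345)])
print('rear wall', [D(world(d,u,v)).tolist() for u in(310,350,380) for v in (325,340,355)])
```

```text
tcp [-0.1491 -0.0324  0.0587]
rear [-0.1261 -0.0441  0.055 ]
rear [-0.1276  0.0437  0.055 ]
bar end [-0.1751 -0.0787  0.05  ]
bar end [-0.1755 -0.0538  0.05  ]
pushers [(228, 308, [-0.1608, -0.0647, 0.0691]), (228, 318, [-0.1611, -0.063, 0.0768]), (228, 330, [-0.1607, -0.0615, 0.0841]), (228, 345, [-0.1582, -0.0606, 0.0891]), (236, 308, [-0.1606, -0.0618, 0.0687]), (236, 318, [-0.1599, -0.0606, 0.0748]), (236, 330, [-0.1554, -0.0608, 0.0756]), (236, 345, [-0.1508, -0.0606, 0.0781]), (396, 308, [-0.1605, -0.0018, 0.0686]), (396, 318, [-0.1584, -0.0023, 0.0723]), (396, 330, [-0.1547, -0.0025, 0.0744]), (396, 345, [-0.1495, -0.0025, 0.0763]), (404, 308, [-0.161, 0.001, 0.0694]), (404, 318, [-0.1604, -0.0002, 0.0757]), (404, 330, [-0.2332, -0.0314, 0.2008]), (404, 345, [-0.1576, -0.0027, 0.0883]), (412, 308, [-0.1339, 0.0173, 0.0202]), (412, 318, [-0.1603, 0.0027, 0.0755]), (412, 330, [-0.1605, 0.0008, 0.0838]), (412, 345, [-0.1606, -0.0013, 0.0928])]
rear wall [[-0.1269, -0.0349, 0.025], [-0.1279, -0.0347, 0.04], [-0.1275, -0.0345, 0.0511], [-0.1279, -0.0148, 0.0267], [-0.1273, -0.0158, 0.0391], [-0.1274, -0.0168, 0.0511], [-0.1278, 0.0002, 0.0265], [-0.1265, -0.0014, 0.0378], [-0.1274, -0.0035, 0.0511]]
```

View pics/wc3.png

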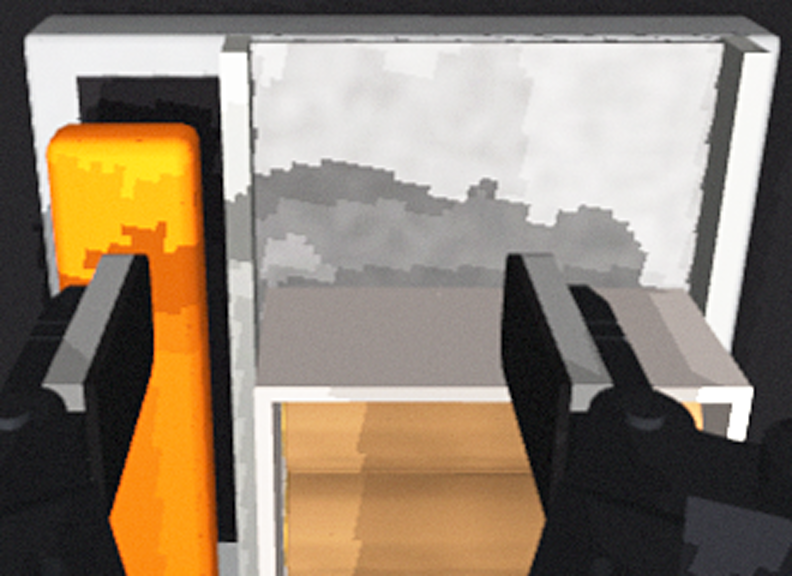

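```bash
python3 -m crank '[{"claw":68,"dx":0,"dy":0,"dz":0.008,"spin":0},{"claw":68,"dx":0,"dy":0,"dz":0.014,"spin":0},{"claw":68,"dx":0,"dy":0,"dz":0.02,"spin":0},{"claw":68,"dx":0,"dy":0,"dz":0.025,"spin":0},{"claw":68,"dx":0,"dy":0,"dz":0.025,"spin":0},{"claw":68,"dx":0,"dy":0,"dz":0.025,"spin":0}]'
cat > look.py <<'E'
import sys
from h import *
n=sys.argv[1]
d=grab('wrist','wrist'+n);s=grab('side','side'+n)
c=cv2.imread(f'pics/side{n}.png'); cv2.imwrite(f'pics/sc{n}.png',cv2.resize(c[170:360,220:450],None,fx=3,fy=3,interpolation=cv2.INTER_CUBIC))
th=np.radians(101.1);t=np.array([.5005,.0412]);R=np.array([[np.cos(th),-np.sin(th)],[np.sin(th),np.cos(th)]])
D=lambda w:np.r_[(w[:2]-t)@R,w[2]].round(4)
o=r.get_obs();print('clock',o['clock'],'tcp',D(o['position']),'F',o['force'].round(2))
def pix(p):
    T=d['cam_to_world'];f=240/np.tan(np.radians(float(d['vertical_fov']))/2)
    q=T[:3,:3].T@(p-T[:3,3]);return f*q[0]/-q[2]+d['cx'],f*-q[1]/-q[2]+d['cy']
for x in(-.17,-.165):
  for y in(-.072,-.066):
    w=np.r_[R@np.array([x,y])+t,.04];u,v=pix(w)
    if 0<=u<640 and 0<=v<480: print('bar',D(world(d,u,v)))
E
python3 look.py 4
```

```text
clock: 2.3
position: [0.56, -0.0988, 0.0316]
eef_rot: [0.771, -0.636, 0.0, -0.0]
force: [1.1, 1.2, 2.1]
gripper_width: 0.0582
clock 2.4 tcp [-0.1489 -0.0314  0.0317] F [0.79 1.37 2.18]
bar [-0.1682 -0.0731  0.0362]
bar [-0.1687 -0.0667  0.0372]
bar [-0.1631 -0.0731  0.0363]
bar [-0.1637 -0.0667  0.0374]
```

```bash
ls pics | tail -3
```

```text
wrist3.png
wrist4.npz
wrist4.png
```

View pics/wrist4.png

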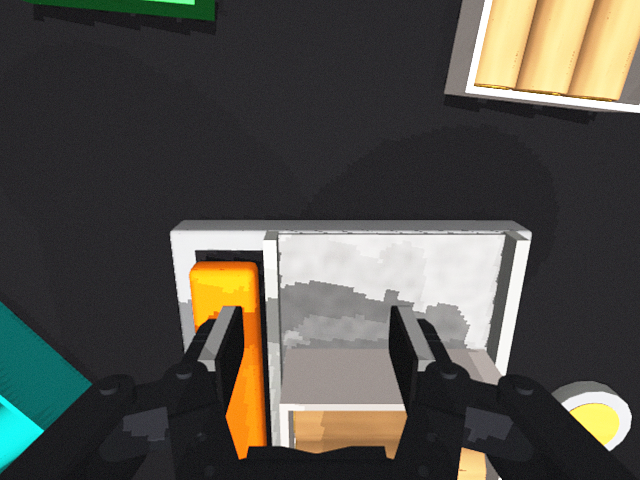

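View pics/sc4.png

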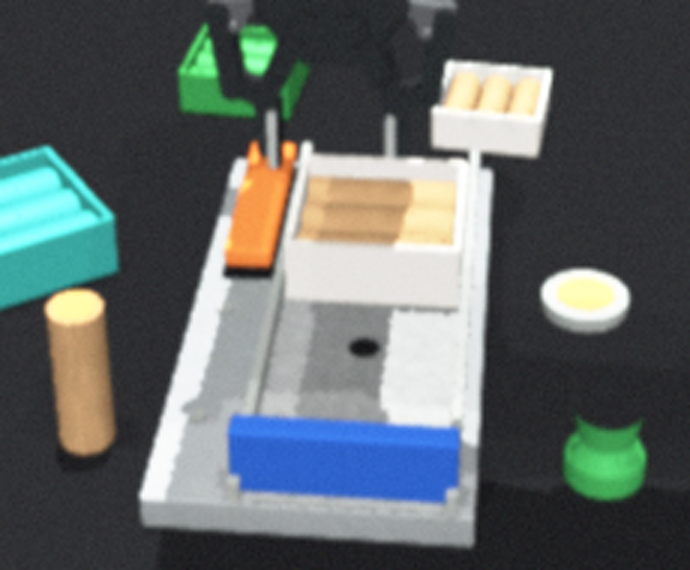

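The pin has sunk, leaving a dark hole at (363,347) in the side crop. The bar top is at about 37 mm, and the tips are on the bar and behind the tray. Next is a slow push.

```bash
python3 -m crank '[{"claw":68,"dx":-0.005,"dy":0,"dz":0,"spin":0},{"claw":68,"dx":-0.01,"dy":0,"dz":0,"spin":0},{"claw":68,"dx":-0.015,"dy":0,"dz":0,"spin":0},{"claw":68,"dx":-0.02,"dy":0,"dz":0,"spin":0},{"claw":68,"dx":-0.025,"dy":0,"dz":0,"spin":0},{"claw":68,"dx":-0.03,"dy":0,"dz":0,"spin":0},{"claw":68,"dx":-0.035,"dy":0,"dz":0,"spin":0},{"claw":68,"dx":-0.04,"dy":0,"dz":0,"spin":0}]'
python3 look.py 5
```

```text
clock: 3.2
position: [0.5518, -0.0605, 0.0314]
eef_rot: [0.771, -0.636, 0.0, 0.001]
force: [1.8, -6.6, 1.1]
gripper_width: 0.0581
clock 3.3 tcp [-0.109  -0.0308  0.0314] F [-0.99 -3.18  3.68]
bar [-0.1695 -0.0729  0.0369]
bar [-0.1694 -0.0669  0.0366]
bar [-0.1644 -0.0729  0.0371]
bar [-0.1642 -0.0669  0.0364]
```

View pics/sc5.png

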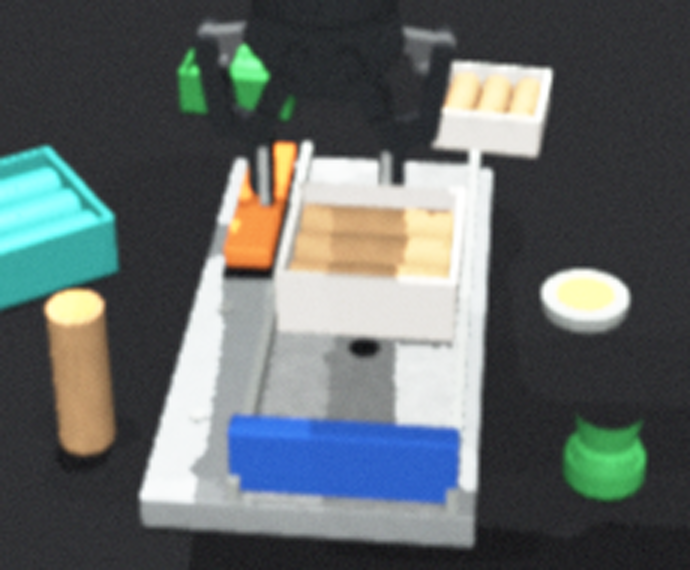

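View pics/wrist5.png

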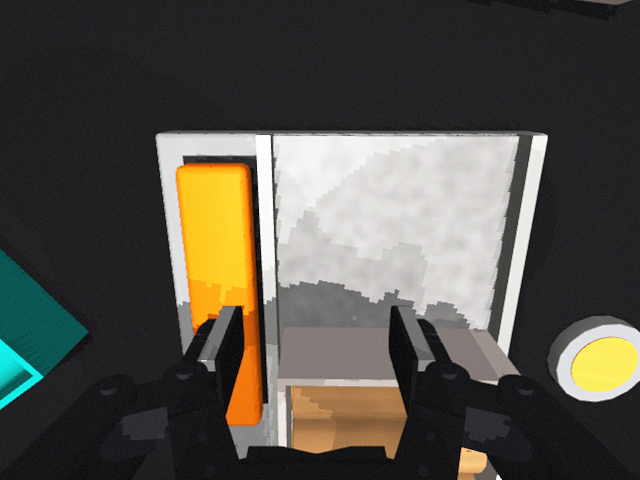

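The tray's front edge is just short of the sunk pin at (363,347), and the bar is still down. I'll continue over it.

```bash
python3 -m crank '[{"claw":68,"dx":-0.005,"dy":0,"dz":0,"spin":0},{"claw":68,"dx":-0.01,"dy":0,"dz":0,"spin":0},{"claw":68,"dx":-0.015,"dy":0,"dz":0,"spin":0},{"claw":68,"dx":-0.02,"dy":0,"dz":0,"spin":0},{"claw":68,"dx":-0.025,"dy":0,"dz":0,"spin":0},{"claw":68,"dx":-0.03,"dy":0,"dz":0,"spin":0},{"claw":68,"dx":-0.034,"dy":0,"dz":0,"spin":0},{"claw":68,"dx":-0.034,"dy":0,"dz":0,"spin":0}]'
python3 look.py 6
```

```text
clock: 4.1
position: [0.5454, -0.0265, 0.0313]
eef_rot: [0.771, -0.636, 0.0, 0.001]
force: [-0.5, -3.8, 3.4]
gripper_width: 0.0583
clock 4.2 tcp [-0.0751 -0.0311  0.0313] F [-0.54 -4.11  4.04]
bar [-0.1703 -0.0731  0.0363]
bar [-0.1703 -0.0671  0.0359]
bar [-0.1652 -0.0733  0.0357]
bar [-0.1651 -0.0669  0.0367]
```

View pics/sc6.png

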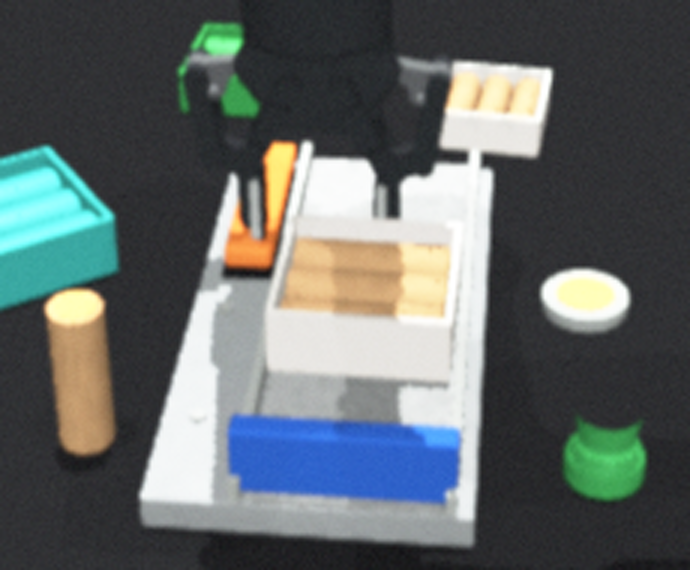

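View pics/wrist6.png

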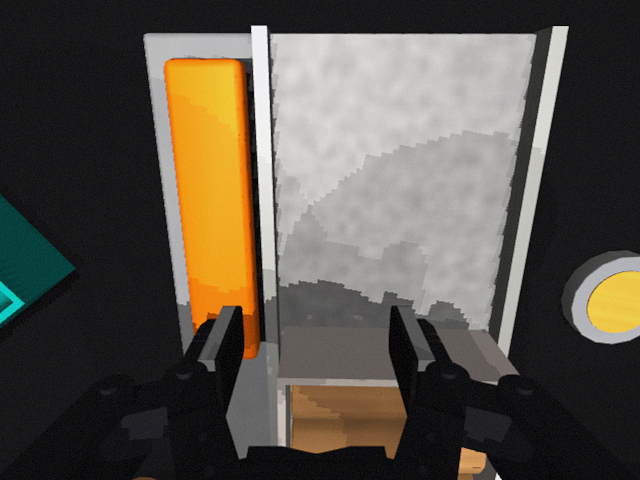

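The tray's front is now about 26 mm past the pin, so it covers and holds it. I'll back off 4 mm, lift clear, shut the fingers and centre them behind the tray for the final push.

```bash
python3 -m crank '[{"claw":68,"dx":0.005,"dy":0,"dz":0,"spin":0},{"claw":68,"dx":0.006,"dy":0,"dz":-0.015,"spin":0},{"claw":68,"dx":0.008,"dy":0,"dz":-0.05,"spin":0},{"claw":0,"dx":0.008,"dy":0.031,"dz":-0.055,"spin":0},{"claw":0,"dx":0.008,"dy":0.031,"dz":-0.055,"spin":0},{"claw":0,"dx":0.008,"dy":0.031,"dz":-0.055,"spin":0},{"claw":0,"dx":0.008,"dy":0.031,"dz":-0.055,"spin":0},{"claw":0,"dx":0.008,"dy":0.031,"dz":-0.055,"spin":0}]'
python3 look.py 7
```

```text
clock: 5.0
position: [0.5168, -0.0399, 0.0857]
eef_rot: [0.771, -0.636, -0.0, 0.0]
force: [-0.6, -0.3, -0.7]
gripper_width: 0.0003
clock 5.1 tcp [-0.0828 -0.0004  0.0857] F [ 0.34  0.24 -0.12]
bar [-0.17   -0.0713  0.0417]
bar [-0.17   -0.0651  0.0425]
bar [-0.165  -0.0716  0.041 ]
bar [-0.165  -0.0653  0.042 ]
```

View pics/sc7.png

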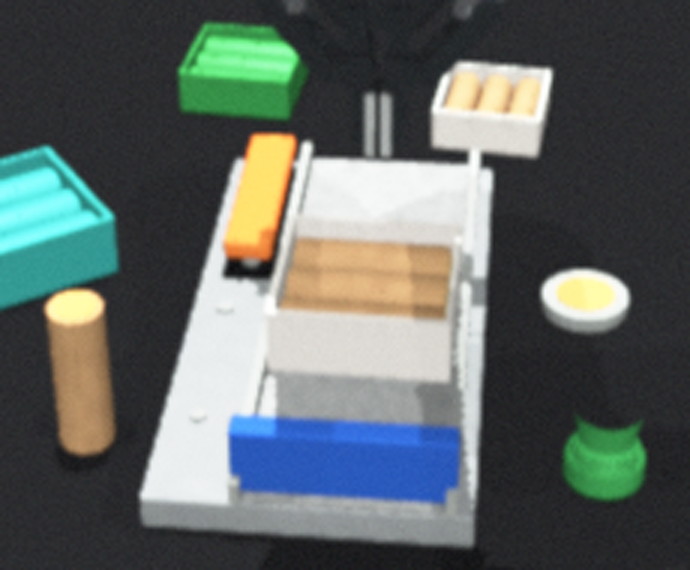

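View pics/wrist7.png

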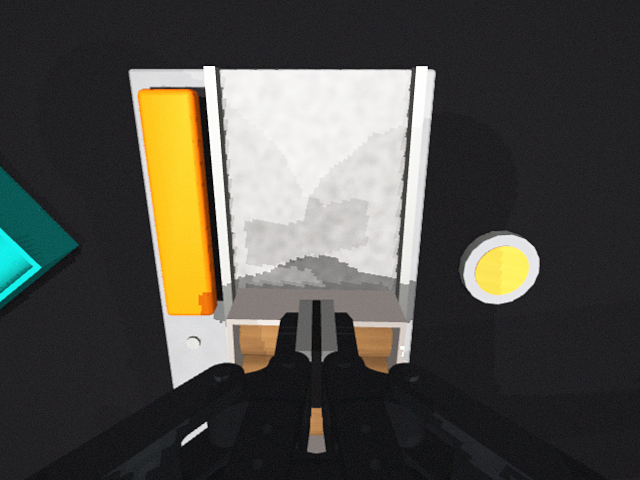

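The bar rose only to about 41.5 mm, so the tray is holding the pin down. The fingers are shut and centred about 8 mm behind the rear wall.

```bash
python3 -m crank '[{"claw":0,"dx":0,"dy":0,"dz":0.03,"spin":0},{"claw":0,"dx":0,"dy":0,"dz":0.045,"spin":0},{"claw":0,"dx":0,"dy":0,"dz":0.049,"spin":0},{"claw":0,"dx":-0.006,"dy":0,"dz":0.049,"spin":0},{"claw":0,"dx":-0.012,"dy":0,"dz":0.049,"spin":0},{"claw":0,"dx":-0.018,"dy":0,"dz":0.049,"spin":0},{"claw":0,"dx":-0.024,"dy":0,"dz":0.049,"spin":0},{"claw":0,"dx":-0.03,"dy":0,"dz":0.049,"spin":0}]'
python3 -m crank '[{"claw":0,"dx":-0.006,"dy":0,"dz":0,"spin":0},{"claw":0,"dx":-0.012,"dy":0,"dz":0,"spin":0},{"claw":0,"dx":-0.018,"dy":0,"dz":0,"spin":0},{"claw":0,"dx":-0.024,"dy":0,"dz":0,"spin":0},{"claw":0,"dx":-0.03,"dy":0,"dz":0,"spin":0},{"claw":0,"dx":-0.035,"dy":0,"dz":0,"spin":0},{"claw":0,"dx":-0.04,"dy":0,"dz":0,"spin":0},{"claw":0,"dx":-0.043,"dy":0,"dz":0,"spin":0}]'
python3 look.py 8
```

```text
clock: 5.9
position: [0.5112, -0.0101, 0.0378]
eef_rot: [0.771, -0.636, 0.0, -0.0]
force: [0.7, -3.7, -0.4]
gripper_width: 0.0002
clock: 6.7
position: [0.503, 0.032, 0.0376]
eef_rot: [0.771, -0.636, 0.0, 0.0]
force: [0.4, -5.5, 1.4]
gripper_width: -0.0002
clock 6.8 tcp [-0.0092 -0.0007  0.0376] F [ 0.19 -1.95  1.  ]
```

View pics/sc8.png

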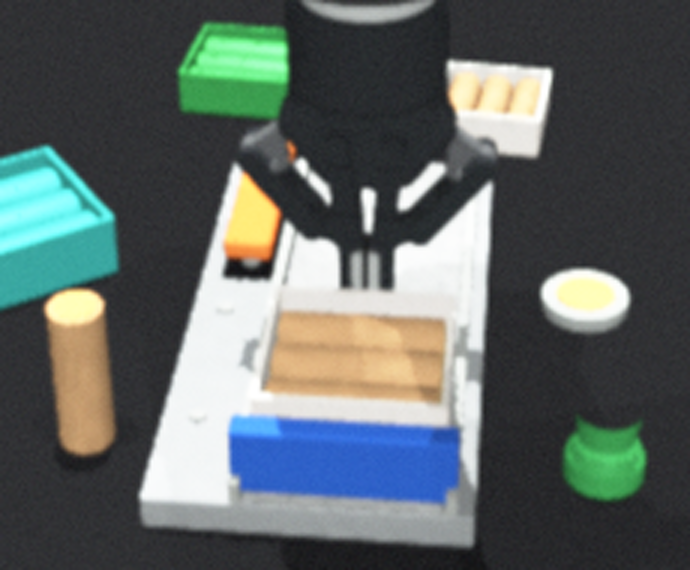

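View pics/wrist8.png

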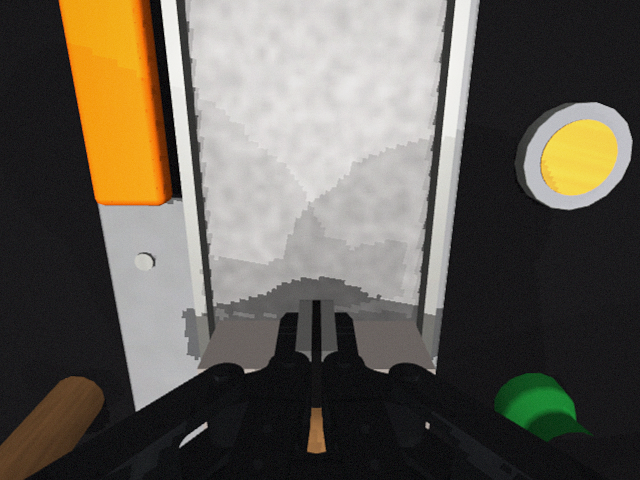

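About 9 mm remain to the blue stop. I'll push in small steps until the force rises.

```bash
python3 -m crank '[{"claw":0,"dx":-0.002,"dy":0,"dz":0,"spin":0},{"claw":0,"dx":-0.004,"dy":0,"dz":0,"spin":0},{"claw":0,"dx":-0.006,"dy":0,"dz":0,"spin":0},{"claw":0,"dx":-0.007,"dy":0,"dz":0,"spin":0}]'; python3 -m crank '[{"claw":0,"dx":-0.001,"dy":0,"dz":0,"spin":0},{"claw":0,"dx":-0.002,"dy":0,"dz":0,"spin":0}]'; python3 -m crank '[{"claw":0,"dx":-0.001,"dy":0,"dz":0,"spin":0},{"claw":0,"dx":-0.001,"dy":0,"dz":0,"spin":0}]'
python3 look.py 9
```

```text
clock: 7.2
position: [0.5017, 0.0382, 0.0376]
eef_rot: [0.771, -0.637, 0.0, 0.0]
force: [1.4, -7.2, 1.1]
gripper_width: -0.0001
clock: 7.4
position: [0.5013, 0.04, 0.0376]
eef_rot: [0.771, -0.637, 0.0, 0.0]
force: [0.6, -6.3, 1.2]
gripper_width: -0.0005
clock: 7.6
position: [0.5011, 0.0411, 0.0376]
eef_rot: [0.771, -0.637, 0.0, 0.0]
force: [0.7, -5.3, 2.7]
gripper_width: 0.0004
clock 7.7 tcp [-0.0002 -0.0005  0.0376] F [ 0.08 -5.95  1.68]
```

View pics/sc9.png

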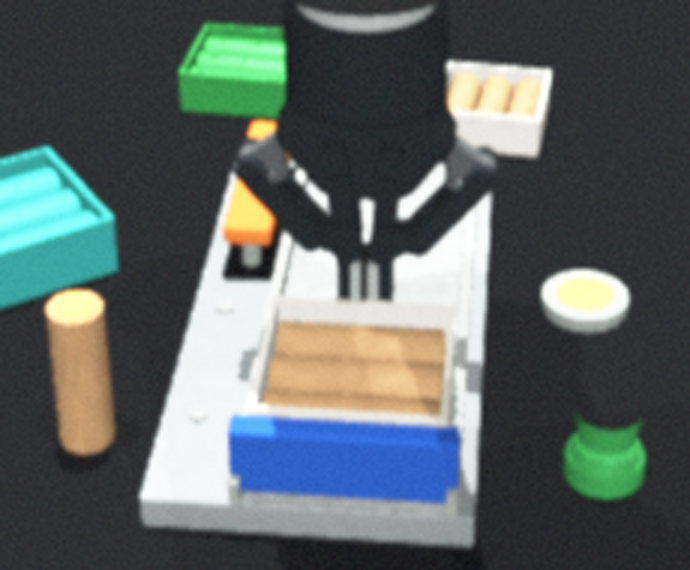

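The bar has risen, so the pin is up behind the tray. The force is still only sliding friction, so I'll push on until it builds against the stop.

```bash
for i in 1; do python3 -m crank '[{"claw":0,"dx":-0.001,"dy":0,"dz":0,"spin":0},{"claw":0,"dx":-0.001,"dy":0,"dz":0,"spin":0}]'; done; python3 -m crank '[{"claw":0,"dx":-0.001,"dy":0,"dz":0,"spin":0},{"claw":0,"dx":-0.001,"dy":0,"dz":0,"spin":0}]'
```

```text
clock: 7.9
position: [0.5009, 0.0421, 0.0376]
eef_rot: [0.771, -0.637, 0.0, 0.0]
force: [1.5, -5.8, 0.9]
gripper_width: -0.0002
clock: 8.1
position: [0.5007, 0.043, 0.0376]
eef_rot: [0.771, -0.637, 0.0, 0.0]
force: [0.9, -5.1, 1.7]
gripper_width: -0.0002
```

```bash
python3 -m crank '[{"claw":0,"dx":-0.001,"dy":0,"dz":0,"spin":0},{"claw":0,"dx":-0.001,"dy":0,"dz":0,"spin":0}]'; python3 -m crank '[{"claw":0,"dx":-0.001,"dy":0,"dz":0,"spin":0},{"claw":0,"dx":-0.001,"dy":0,"dz":0,"spin":0}]'; python3 look.py 10
```

```text
clock: 8.3
position: [0.5006, 0.0438, 0.0376]
eef_rot: [0.771, -0.637, 0.0, 0.0]
force: [1.2, -5.8, 1.0]
gripper_width: -0.0002
clock: 8.5
position: [0.5006, 0.0439, 0.0376]
eef_rot: [0.771, -0.637, 0.001, 0.001]
force: [3.4, -10.3, 0.0]
gripper_width: -0.0001
clock 8.6 tcp [ 0.0026 -0.0006  0.0376] F [  3.31 -10.16   0.63]
```

View pics/sc10.png

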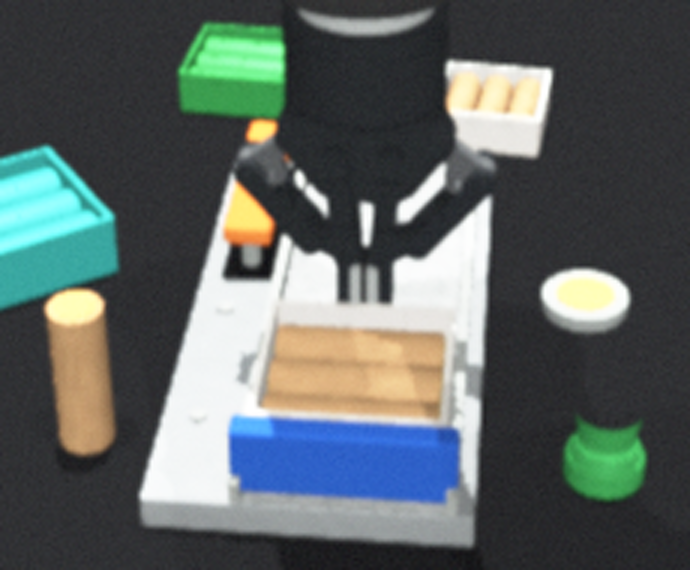

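View pics/wrist10.png

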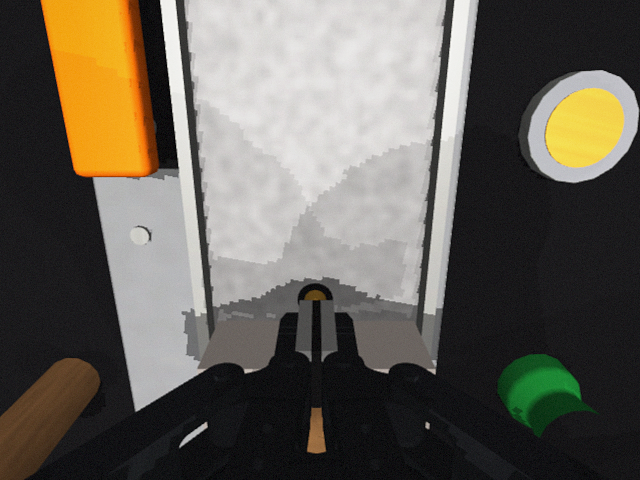

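The motion stopped and the force doubled. A bit more push will confirm it is seated.

```bash
python3 -m crank '[{"claw":0,"dx":-0.001,"dy":0,"dz":0,"spin":0},{"claw":0,"dx":-0.001,"dy":0,"dz":0,"spin":0},{"claw":0,"dx":-0.001,"dy":0,"dz":0,"spin":0}]'; python3 -m crank '[{"claw":0,"dx":0.004,"dy":0,"dz":0,"spin":0},{"claw":0,"dx":0.008,"dy":0,"dz":0,"spin":0},{"claw":0,"dx":0.01,"dy":0,"dz":-0.02,"spin":0},{"claw":0,"dx":0.03,"dy":0,"dz":-0.06,"spin":0},{"claw":0,"dx":0.06,"dy":0,"dz":-0.1,"spin":0},{"claw":0,"dx":0.09,"dy":0,"dz":-0.12,"spin":0},{"claw":0,"dx":0.09,"dy":0,"dz":-0.12,"spin":0},{"claw":0,"dx":0.09,"dy":0,"dz":-0.12,"spin":0}]';  python3 look.py 11
python3 - <<'E'
from h import *
grab('scene','scene11')
E
```

```text
clock: 8.9
position: [0.5005, 0.0439, 0.0376]
eef_rot: [0.771, -0.637, 0.002, 0.002]
force: [4.6, -13.4, -1.1]
gripper_width: -0.0001
clock: 9.7
position: [0.5171, -0.0417, 0.1571]
eef_rot: [0.771, -0.637, -0.001, -0.001]
force: [0.2, 0.2, -0.6]
gripper_width: 0.0001
clock 9.8 tcp [-8.390e-02  1.000e-04  1.559e-01] F [-0.31 -0.35 -0.57]
bar [-0.17   -0.0688  0.0516]
bar [-0.17   -0.0634  0.0502]
bar [-0.1652 -0.0693  0.0498]
bar [-0.1651 -0.0635  0.0497]
```

View pics/sc11.png

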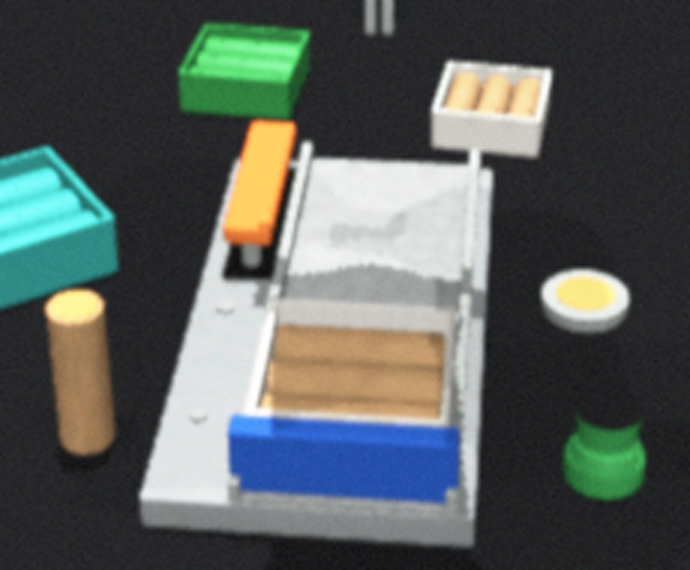

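View pics/wrist11.png

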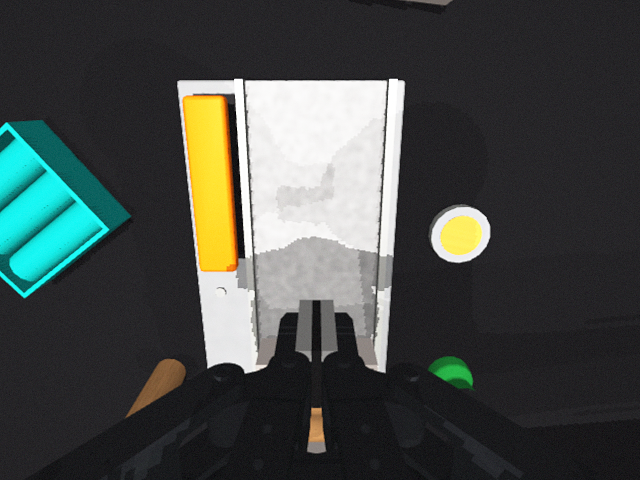

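View pics/scene11.png

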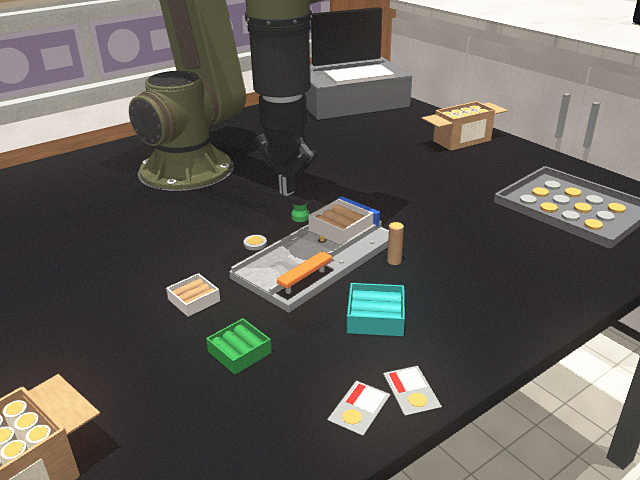

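The tray is against the blue stop. The pin is up behind it at (322,239) in the scene view, the bar is back at 50 mm, the bystanders haven't moved and the arm is clear. Handing in now.

```bash
python3 -c "
from cell import r
print(r.sign_off())"
```

```text
the job is handed in; nothing more can be done
None
```

The white tray is fully home against the blue stop, with the brass pin up behind it, and the job was handed in at about 9.9 s on the robot's clock. No verdict was reported.

- **Press and push:** One fingertip held the orange bar at about 37 mm, which sank the pin. The other fingertip pushed the tray until its front was about 26 mm past the pin. I then lifted off, shut the fingers and pushed the tray the rest of the way from the centre of its rear wall. During that last stretch the tray itself kept the pin down.
- **Seated:** At the end the tray stopped moving while the push force rose from about 6 N to about 14 N.
- **Locked:** After I let go, the bar was back at about 50 mm and the pin was visible behind the tray.
- **Surroundings:** The coin roll, capsule and loupe looked unmoved, and the arm was clear of everything.

**Disagreements:**
- The tray stopped about 3 mm farther along than my camera estimate of home. The pin position and the camera scale were off by a similar amount, so I put this down to calibration.
- An early reading of the pin from the side camera was about 12 mm off the wrist camera's, and I relied on the wrist camera.
- One move was refused because its rows left out keys. The arm did not move, and I resent it.

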